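# Put the gem cutter's grit pots back on their own trays

### The job

The three lidded grit pots on the gem cutter's bench stand on one another's drip trays: put each pot on the tray of its own outline (round on round, square on square, six-sided on six-sided), set down gently in the middle, flat inside the rim. The bare black mat is free for parking a pot meanwhile. Keep the pots upright, and leave the bowl, the brass cup and the loupe where they are.

Things in the scene. Friction and masses are not known exactly. Their poses are not given: they have to be found in the camera images.
- pot_round: Round aluminium pot with a steel lid that stays on (one rigid piece, about 0.2 kg). Body and lid together 46 mm high; in the middle of the lid stands an upright round black knob, 24 mm across and 32 mm tall (46 to 78 mm above the pot's underside), the easiest place to grip. Origin: centre of the pot's underside; z up along the knob's axis. 64 mm in diameter.
- pot_square: Square aluminium pot with a steel lid that stays on (one rigid piece, about 0.2 kg). Body and lid together 46 mm high; in the middle of the lid stands an upright round black knob, 24 mm across and 32 mm tall (46 to 78 mm above the pot's underside), the easiest place to grip. Origin: centre of the pot's underside; z up along the knob's axis, x and y square to the sides. 58 x 58 mm.
- pot_hex: Six-sided aluminium pot with a steel lid that stays on (one rigid piece, about 0.2 kg). Body and lid together 46 mm high; in the middle of the lid stands an upright round black knob, 24 mm across and 32 mm tall (46 to 78 mm above the pot's underside), the easiest place to grip. Origin: centre of the pot's underside; z up along the knob's axis, x square to one of its flats. 60 mm across flats, 69 mm across corners.
- tray_round: Round dark wooden drip tray, 104 mm across, 96 mm inside the rim. Its round outline is seen from above around whatever stands on it. Fixed to the bench. Origin: centre of its underside, on the bench; z up. Floor top 6 mm above the bench, flat; a rim 4 mm thick runs round it, its top 10 mm above the bench.
- tray_square: Square dark wooden drip tray, 104 x 104 mm, 96 x 96 mm inside the rim, x and y square to its sides. Its square outline is seen from above around whatever stands on it. Fixed to the bench. Origin: centre of its underside, on the bench; z up. Floor top 6 mm above the bench, flat; a rim 4 mm thick runs round it, its top 10 mm above the bench.
- tray_hex: Six-sided dark wooden drip tray, 104 mm across flats, 96 mm across flats inside the rim, x square to one of its flats. Its six-sided outline is seen from above around whatever stands on it. Fixed to the bench. Origin: centre of its underside, on the bench; z up. Floor top 6 mm above the bench, flat; a rim 4 mm thick runs round it, its top 10 mm above the bench.
- mat: Bare black rubber mat without a rim, 130 mm (its x) by 90 mm (its y), 4 mm thick, fixed to the bench, empty at the start: the free spot. Origin: centre of its underside, on the bench.
- bowl: White ceramic bowl, 100 mm across the rim, 40 mm high, loose; to be left alone. Origin: centre of its underside.
- dop_cup: Small tapered brass cup standing upside down, 48 mm across the foot, 28 mm at the top, 34 mm high, loose; to be left alone. Origin: centre of its underside.
- loupe: Small steel folding loupe lying flat, 63 mm long, 28 mm wide, 12 mm high, loose; to be left alone. Origin: under the centre of its round lens, the handle towards its -x.
There are look-alikes about, which are no part of the job. What is shaped like the pot_hex but blue is not meant.

How it is judged:
By the outcome, as a careful person would: the job done as asked, in the order asked, and still so for the second after the job is handed in, with the robot touching nothing.
It also fails if it takes over 131 s, if anything falls off the work surface, if the arm or the gripper's body presses on something with over 40 N, if the wrist force passes 120 N, or if a joint passes its speed limit or range.

### The arm

A 6-joint arm with a two-finger parallel gripper is mounted at the origin on the work surface. World frame = base frame: x ahead of the robot, y to its left, z up, the work surface at z = 0. Lengths are in mm, angles in rad, forces in N, time in s.
With the tool pointing down it reaches from about 375 to 975 mm from the base axis. Payload 3.8 kg.
Tool frame: the origin (TCP) lies at the centre of the arm's flange, where the gripper is bolted on; the fingertips stand 166 mm ahead of it and the grasp point (between the pads) lies 147 mm ahead of it; z points along the fingers, y is the line along which they close (so a half turn about z gives the same grasp; the last joint's range is limited). The gripper opens to 88 mm and grips with 3 to 60 N. Pads are 18 mm wide; open, the fingers measure 123 mm over their backs; the gripper's body (75 mm by 187 mm) begins 45 mm behind the grasp point.
Start: joints at [-1.354, 0.264, 1.604, -0, 1.274, -0.037], TCP at [169.477, -653.374, 404.706] pointing down, gripper open.
Joint ranges: [-2.63, 2.63], [-0.94, 2.18], [0.31, 2.57], [-1.31, 4.45], [0, 2.66], [-2.55, 2.55]. Speed limits (rad/s): [2.57, 2.57, 3.14, 3.14, 3.14, 3.14].

### API

Orientations are given as a unit quaternion [w, x, y, z].
In Python, from station import bot, vision, spotter gives the robot as it stands.
- The arm moves only by the shell command python3 -m handwheel 'ROWS' [FORCE]. ROWS is JSON, a list of rows, each a list of 3 entries, a list of its own where there are three numbers: the opening, from 0 (shut) to 1 (fully open), then the shift along the tool's x, y, z in mm, then the turn about the tool's z in degrees. A call has 1 to 10 rows; each row is the pose to reach, as a shift and turn from the pose commanded when the call began, along the tool's axes at that moment; what a row does not reach only later rows make up. A row lasts 1/8 s, in which the tool goes at most 62.5 mm and 10.7 degrees, less where a joint would pass 70% of its speed; a pose out of reach is approached as far as the arm can. A call with a gripper value outside its range is refused whole. The fingers move at their own pace and stop on an object; FORCE is the grip in N (left out, the last holds). Time passes only in rows, so rows that repeat a pose let the fingers close. It gives the time, the measured TCP pose, the force, the opening and the grip force at its end, in the units of the state.
- bot.get_state(): the state, without advancing time (a new reading comes with each control period).
- vision.capture(name): name is "scene" or "top" or "wrist"; returns (picture, depth): 420x560x3 uint8, red, green, blue; 420x560 float32, mm along the optical axis (not along the pixel's ray), 0 where there is no reading.
- vision.get_calibration(name): a dict with "fx", "fy", "cx", "cy" (pixels), "origin" and "attitude" of the camera in the world. Camera axes: x right, y down, z forward; pixel columns grow to the right and rows downward; lengths in mm; the calibration is good to about 2 mm. A picture is of the moment at which its call begins: read the wrist's pose just before it. get_calibration takes no time and is no camera call; for the wrist camera it gives the pose at the moment of the call.
- bot.job_done(): hands the job in; it is judged then, once.
Trained networks look in the newest picture that a camera, given by its name, has taken for a name from the list of things; names that differ only in an ending like _2 or _b are one class to them, and where a whole thing is asked for, a point or a joint stands for the part that bears it (a point fixed in the world has none). Each returns a list of dicts, best first, with "conf" (0 to 1); they miss things now and then, are a little off and sometimes report something else, mostly with a low value. They report only what shows in the picture. A call takes as long as a camera call. They do not tell look-alikes from the thing itself.
- spotter.search_frame(camera, query): "centre" ([column, row] in pixels, amid what is visible of it).
- spotter.cut_out(camera, query): "region" (420x560 bool, what is visible of it) and "centre" ([column, row] in pixels, amid what is visible of it).
The state is a dict: "clock": time; "joint_positions": joint angles; "qd": joint speeds; "joint_torque": joint torques, N m; "ee_pos": TCP position; "orientation": TCP orientation; "ft_force": force on the tool from outside, world axes, zero at the start; "wrist_torque": the same for the moment, N m; "width": finger opening in mm; "finger_force": force on a finger pad.
Only numpy, scipy, OpenCV 4.12 (cv2) and the standard library are available. Lean on these libraries where they do the work, as an engineer would, in place of code of your own. Each camera call takes 0.05 s, during which the arm holds its last target. There are 200 camera calls.

## Working session

There is one attempt and no reset: what is moved stays moved. The work goes in short steps, Python scripts to look and compute and a shell command to move; the robot and the scene stay as the last step left them, time stands still between calls to the robot, and variables do not carry over. Pictures are saved under pics/ and viewed, at most 14 in all, crops included, and the job is handed in when it is done.

```bash
mkdir -p pics; ls; cat > h.py <<'E'
import numpy as np,cv2,json
from station import bot,vision,spotter
def cap(n,f=None):
    c=vision.get_calibration(n); p,d=vision.capture(n)
    if f: cv2.imwrite('pics/'+f,p[:,:,::-1])
    return c,p,d
def rot(a):
    a=np.array(a,float)
    if a.shape==(3,3): return a
    from scipy.spatial.transform import Rotation as R
    return R.from_quat([a[1],a[2],a[3],a[0]]).as_matrix()
def world(c,u,v,z):  # z = depth
    u,v,z=map(np.asarray,(u,v,z))
    P=np.stack([(u-c['cx'])/c['fx']*z,(v-c['cy'])/c['fy']*z,z],-1)
    return P@rot(c['attitude']).T+np.array(c['origin'])
def atz(c,u,v,h):
    o=np.array(c['origin']); r=world(c,u,v,1.)-o
    return o+r*((h-o[2])/r[...,2])[...,None] if r.ndim>1 else o+r*((h-o[2])/r[2])
E
python3 - <<'E'
from h import *
print(bot.get_state())
for n in('top','scene'):
    c,p,d=cap(n,n+'1.png'); print(c)
    for q in ['pot_round','pot_square','pot_hex','tray_round','tray_square','tray_hex','mat','bowl','dop_cup','loupe']:
        for r in spotter.cut_out(n,q)[:4]:
            m=r['region']&(d>0); v,u=np.nonzero(m)
            W=world(c,u,v,d[m]); 
            print(n,q,round(r['conf'],2),np.round(r['centre']),m.sum(),np.round(np.median(W,0)),np.round(np.percentile(W,[2,98],0)).tolist() if len(W) else '')
E
```

```text
pics
{'clock': 0.0, 'joint_positions': array([-1.35390525e+00,  2.64702184e-01,  1.60533050e+00,  6.66718176e-06,
        1.27367621e+00, -3.69114715e-02]), 'qd': array([ 0.00200799,  0.00099157,  0.00023763,  0.00118053, -0.00225015,
        0.0012121 ]), 'joint_torque': array([-1.73605804e-04, -5.02117789e+01, -3.56879783e+01,  7.25939102e-02,
        2.93949433e-02, -1.78498985e-04]), 'ee_pos': array([ 169.40361562, -653.05353156,  403.44544855]), 'orientation': array([-1.05412466e-03,  9.91958402e-01,  1.26559902e-01, -9.19179285e-05]), 'ft_force': array([0.01532484, 0.71074778, 1.02905841]), 'wrist_torque': array([-0.0547195 , -0.03466554,  0.02465627]), 'finger_force': 0.0, 'width': 87.66132255009552}
{'fx': 464.848688406237, 'fy': 464.848688406237, 'cx': 281.96159293477723, 'cy': 208.64957605946452, 'origin': array([336.30828446,  19.57011686, 986.90802214]), 'attitude': array([ 0.04661261, -0.7031035 ,  0.7077603 , -0.05047857])}
top pot_square 0.65 [282. 214.] 862 [453.  15.  51.] [[424.0, -15.0, 11.0], [487.0, 44.0, 84.0]]
top pot_square 0.2 [366. 143.] 2434 [ 617. -171.   
[... 1651 characters left out ...]
, [483.0, -279.0, 83.0]]
scene tray_square 0.8 [393. 269.] 1632 [614. 179.   5.] [[536.0, 139.0, -2.0], [648.0, 253.0, 11.0]]
scene tray_hex 0.63 [295. 232.] 928 [484.  15.   5.] [[427.0, -35.0, -1.0], [513.0, 72.0, 11.0]]
scene mat 0.96 [214. 311.] 3136 [ 623. -171.    3.] [[555.0, -221.0, -0.0], [683.0, -121.0, 6.0]]
scene mat 0.57 [293. 231.] 890 [485.  15.   5.] [[429.0, -35.0, -0.0], [513.0, 71.0, 11.0]]
scene bowl 0.87 [455. 179.] 1426 [434. 386.  20.] [[403.0, 331.0, 2.0], [493.0, 420.0, 40.0]]
scene dop_cup 0.93 [321. 288.] 455 [632.  28.  23.] [[612.0, 11.0, 1.0], [644.0, 48.0, 36.0]]
scene loupe 0.54 [200. 233.] 348 [ 448. -170.    7.] [[430.0, -202.0, -2.0], [459.0, -142.0, 13.0]]
```

View pics/top1.png

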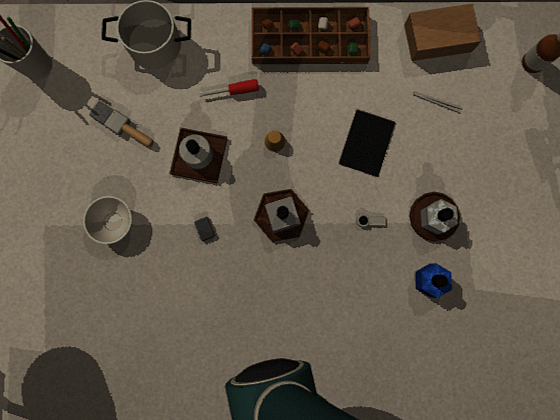

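View pics/scene1.png

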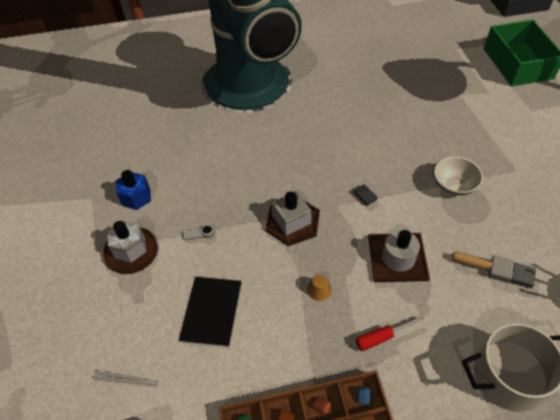

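The top view shows the hex pot on the round tray (435,215), the square pot on the hex tray (282,215) and the round pot on the square tray (197,155). The bare mat is at (367,143), and the blue hex decoy at (433,281). My plan is hex→mat, round→round tray, square→square tray, hex→hex tray.

```bash
cat >> h.py <<'E'
def cloud(names):
    A=[]
    for n in names:
        c,p,d=cap(n); v,u=np.nonzero(d>0); W=world(c,u,v,d[d>0]); A.append((n,W,p[d>0].astype(float)))
    return A
def knob(W,g,z0=80,r=35):
    m=(np.hypot(*(W[:,:2]-g).T)<r)&(abs(W[:,2]-z0)<5)
    P=W[m][:,:2]; return np.r_[P.mean(0),m.sum(),np.median(W[m][:,2])] if m.sum() else None
def go(xyz,yaw=None):
    """tool shift to put grasp point at xyz; yaw: tool-x heading deg (mod 180)"""
    s=bot.get_state(); R=rot(s['orientation']); y0=np.degrees(np.arctan2(R[1,0],R[0,0]))
    t=np.array(xyz,float)+[0,0,147]
    print('shift',np.round(R.T@(t-s['ee_pos']),1),'yaw',round(y0,1),'turn(about tool z)',None if yaw is None else round((y0-yaw+90)%180-90,1),'grasp at',np.round(s['ee_pos']+R[:,2]*147,1),'j6',round(s['joint_positions'][5],2), 't',s['clock'])
E
python3 - <<'E'
from h import *
A=cloud(['top','scene'])
T={'round':(455,-306),'hex':(456,17),'square':(592,195)}
for k,g in T.items():
    for n,W,C in A:
        print(k,n,'knob',np.round(knob(W,np.array(g),83),1))
    for n in('top','scene'):
        c,p,d=cap(n); L=spotter.cut_out(n,'tray_'+k)
        r=[r for r in L if abs(world(c,*r['centre'],d[int(r['centre'][1]),int(r['centre'][0])])[:2]-g).max()<70]
        if not r: continue
        m=r[0]['region']&(d>0); v,u=np.nonzero(m); W=world(c,u,v,d[m]); W=W[W[:,2]<14][:,:2]; 
        W=W[np.hypot(*(W-g).T)<80].astype(np.float32)
        print(k,n,'circle',np.round(np.r_[cv2.minEnclosingCircle(W)[0],cv2.minEnclosingCircle(W)[1]],1),'rect',np.round(np.hstack(cv2.minAreaRect(W)),1))
go((455,-306,220))
print(vision.get_calibration('wrist'))
E
```

```text
round top knob [ 450.  -309.4  116.    82.4]
round scene knob [ 451.5 -308.5  116.    82.4]
round top circle [ 454.8 -309.1   52.9] rect [ 454.2 -309.2  103.7  103.1   53.9]
round scene circle [ 454.9 -306.1   55.1] rect [ 463.9 -304.7   88.4  105.3   17.6]
hex top knob [456.1  14.8 115.   82.5]
hex scene knob [457.8  15.9 104.   82.1]
hex top circle [459.2  15.4  59.4] rect [459.8  15.5 104.6 118.5   8.9]
hex scene circle [461.3  17.9  58.1] rect [468.6  16.8 111.5  97.2  83.8]
square top knob [591.5 195.6 107.   82.3]
square scene knob [593.3 196.8 126.   82.1]
square top circle [590.3 194.5  72.5] rect [592.3 196.8 110.2 110.   78.6]
shift [ 363.6 -264.6   37.7] yaw 14.5 turn(about tool z) None grasp at [ 169.5 -653.4  257.7] j6 -0.04 t 1.8
{'fx': 304.94639357097225, 'fy': 304.94639357097225, 'cx': 278.10588366750784, 'cy': 213.1505740681152, 'origin': array([ 250.43881741, -632.71850045,  384.19430714]), 'attitude': array([ 0.12860514,  0.78075159, -0.60326978, -0.09976598])}
```

```bash
python3 -m handwheel '[[1,[40,-29,0],0],[1,[85,-62,0],0],[1,[130,-95,0],0],[1,[175,-128,10],0],[1,[220,-161,15],0],[1,[265,-194,20],0],[1,[310,-227,30],0],[1,[340,-250,35],0],[1,[359,-262,38],0],[1,[359,-262,38],0]]' 30
python3 - <<'E'
from h import *
c,p,d=cap('wrist','w1.png'); v,u=np.nonzero(d>0); W=world(c,u,v,d[d>0])
print(knob(W,np.array([450.8,-309]),83)); go((450.8,-309,74),0)
E
```

```text
clock: 3.05
ee_pos: [451.9, -308.5, 366.5]
orientation: [-0.0, 0.992, 0.128, -0.0]
ft_force: [0.3, -0.4, 0.5]
width: 87.8
finger_force: 0.0
[ 449.94358519 -310.80176848  519.           83.57141057]
shift [ -0.4  -0.5 145.7] yaw 14.6 turn(about tool z) 14.6 grasp at [ 451.3 -309.3  219.7] j6 0.67 t 3.1
```

View pics/w1.png

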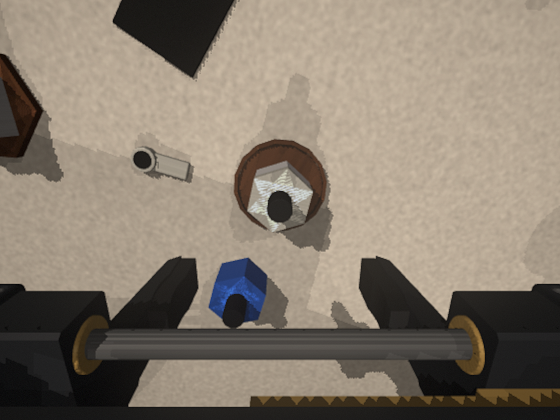

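The wrist view shows the hex pot's knob at (280,205) in the round tray, with the blue decoy clear of both finger paths. Descending to grip.

```bash
python3 -m handwheel '[[0.7,[-1,0,40],0],[0.7,[-1,0,80],0],[0.7,[-1,0,115],0],[0.7,[-1,0,135],0],[0.7,[-1,0,145],0],[0.7,[-1,0,145],0],[0,[-1,0,145],0],[0,[-1,0,145],0],[0,[-1,0,145],0],[0,[-1,0,145],0]]' 30
python3 -m handwheel '[[0,[0,0,0],0],[0,[0,0,0],0],[0,[0,0,-5],0],[0,[0,0,-15],0],[0,[0,0,-35],0],[0,[0,0,-60],0],[0,[0,0,-60],0]]' 30
python3 -c "
from h import *
go((617,-171,74)); go((450.3,-310,74))"
```

```text
clock: 4.35
ee_pos: [450.4, -309.9, 222.1]
orientation: [0.0, 0.992, 0.127, 0.0]
ft_force: [1.2, -0.2, 0.3]
width: 23.7
finger_force: 1.8
clock: 5.22
ee_pos: [451.2, -310.6, 284.3]
orientation: [0.002, 0.992, 0.127, 0.002]
ft_force: [1.1, -0.2, -2.5]
width: 23.5
finger_force: 30.0
shift [195.4 -93.7  63.5] yaw 14.5 turn(about tool z) None grasp at [ 451.8 -311.   137.3] j6 0.67 t 5.225
shift [-0.9 -1.  63.3] yaw 14.5 turn(about tool z) None grasp at [ 451.8 -311.   137.3] j6 0.67 t 5.225
```

```bash
python3 -m handwheel '[[0,[20,-10,0],0],[0,[50,-24,0],0],[0,[80,-38,0],0],[0,[110,-53,0],0],[0,[140,-67,0],0],[0,[165,-80,0],0],[0,[185,-88,0],0],[0,[195,-93,0],0],[0,[195,-93,0],0],[0,[195,-93,0],0]]' 30
python3 -m handwheel '[[0,[0,0,20],0],[0,[0,0,40],0],[0,[0,0,50],0],[0,[0,0,54],0],[0,[0,0,57],0],[0,[0,0,59],0],[0,[0,0,60],0],[0,[0,0,61],0],[0,[0,0,61],0],[0,[0,0,61],0]]' 30
python3 -c "
from h import *
go((617,-171,73))"
```

```text
clock: 6.48
ee_pos: [615.1, -171.4, 281.5]
orientation: [0.0, 0.992, 0.126, -0.0]
ft_force: [0.6, 0.3, -1.9]
width: 23.0
finger_force: 30.0
clock: 7.72
ee_pos: [615.6, -170.9, 220.8]
orientation: [0.0, 0.992, 0.127, 0.0]
ft_force: [0.1, 0.2, -1.9]
width: 23.0
finger_force: 30.0
shift [1.3 0.4 0.8] yaw 14.5 turn(about tool z) None grasp at [ 615.7 -170.9   73.8] j6 1.01 t 7.725
```

Not yet in contact, so I'll lower slowly.

```bash
python3 -m handwheel '[[0,[0,0,0.5],0],[0,[0,0,1],0],[0,[0,0,1],0]]' 30
python3 -m handwheel '[[0,[0,0,0.5],0],[0,[0,0,0.5],0]]' 30
python3 -m handwheel '[[0,[0,0,0.5],0],[0,[0,0,0.5],0]]' 30
```

```text
clock: 8.1
ee_pos: [615.7, -170.9, 220.1]
orientation: [0.0, 0.992, 0.127, 0.0]
ft_force: [-0.9, 1.0, 0.9]
width: 23.0
finger_force: 30.0
clock: 8.35
ee_pos: [615.7, -170.9, 220.1]
orientation: [0.0, 0.992, 0.127, 0.0]
ft_force: [-2.5, 1.1, 4.3]
width: 23.2
finger_force: 30.0
clock: 8.6
ee_pos: [615.7, -170.9, 220.1]
orientation: [0.0, 0.992, 0.127, 0.0]
ft_force: [-3.3, 1.7, 8.2]
width: 23.4
finger_force: 30.0
```

```bash
python3 -m handwheel '[[0.4,[0,0,-1],0],[0.6,[0,0,-1],0],[0.6,[0,0,-1],0],[0.6,[0,0,-15],0],[0.6,[0,0,-60],0],[0.6,[0,0,-120],0],[0.6,[0,0,-120],0]]' 30
python3 -c "
from h import *
go((592.4,196,190))"
```

```text
clock: 9.48
ee_pos: [618.1, -171.7, 347.0]
orientation: [0.003, 0.992, 0.127, 0.006]
ft_force: [0.1, -0.3, 0.4]
width: 53.1
finger_force: 0.0
shift [  67.3 -362.4    8.1] yaw 14.5 turn(about tool z) None grasp at [ 620.  -172.3  200. ] j6 1.01 t 9.475
```

```bash
python3 -m handwheel '[[0.6,[6,-30,0],0],[0.6,[16,-80,0],0],[0.6,[26,-135,0],0],[0.6,[36,-190,0],0],[0.6,[47,-245,0],0],[0.6,[56,-290,0],0],[0.6,[63,-330,0],0],[0.6,[68,-353,0],0],[0.6,[69,-361,0],0],[0.6,[69,-361,0],0]]' 30
python3 - <<'E'
from h import *
c,p,d=cap('wrist','w2.png'); v,u=np.nonzero(d>0); W=world(c,u,v,d[d>0])
k=knob(W,np.array([592,196]),83);print(k); go((592.2,196,74.5))
c,p,d=cap('top','t2.png')
E
```

```text
clock: 10.72
ee_pos: [591.8, 195.5, 338.5]
orientation: [0.0, 0.992, 0.127, -0.0]
ft_force: [0.2, -0.3, 0.2]
width: 52.8
finger_force: 0.0
[592.4766657  196.00719439 633.          83.51933006]
shift [  0.6  -1.  117. ] yaw 14.5 turn(about tool z) None grasp at [591.9 194.9 191.5] j6 1.6 t 10.775
```

View pics/t2.png

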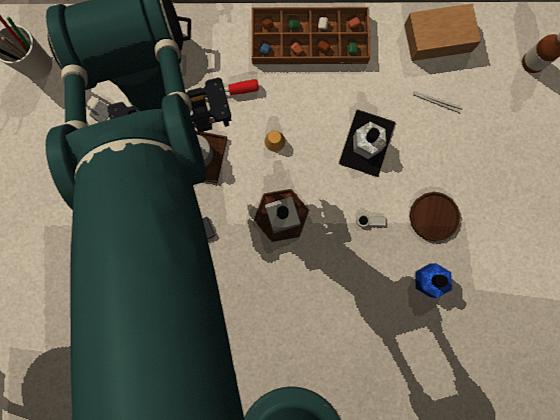

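The hex pot stands on the mat at (370,140) and the round tray at (435,217) is empty. Next I grip the round pot and measure the empty tray.

```bash
python3 -m handwheel '[[0.6,[0,0,40],0],[0.6,[0,0,80],0],[0.6,[0,0,105],0],[0.6,[0,0,116.5],0],[0.6,[0,0,116.5],0],[0,[0,0,116.5],0],[0,[0,0,116.5],0],[0,[0,0,116.5],0],[0,[0,0,116.5],0],[0,[0,0,116.5],0]]' 30
python3 -m handwheel '[[0,[0,0,0],0],[0,[0,0,-5],0],[0,[0,0,-20],0],[0,[0,0,-45],0],[0,[0,0,-60],0],[0,[0,0,-60],0],[0,[0,0,-60],0]]' 30
python3 - <<'E'
from h import *
c,p,d=cap('top')
L=spotter.cut_out('top','tray_round'); print([ (r['conf'],r['centre']) for r in L])
m=L[0]['region']&(d>0); v,u=np.nonzero(m); W=world(c,u,v,d[m])[:,:2].astype(np.float32)
print(cv2.minEnclosingCircle(W),W.mean(0)); go((454.8,-308.8,135))
E
```

```text
clock: 12.08
ee_pos: [592.2, 196.2, 223.1]
orientation: [-0.0, 0.992, 0.127, 0.001]
ft_force: [0.2, 1.0, 4.0]
width: 23.2
finger_force: 30.0
clock: 12.95
ee_pos: [591.4, 195.7, 281.5]
orientation: [0.0, 0.992, 0.127, -0.001]
ft_force: [0.2, -0.0, -2.6]
width: 22.9
finger_force: 30.0
[(0.87, [429.2, 215.0])]
((454.7423095703125, -311.2882080078125), 54.826904296875) [ 454.43936 -310.1376 ]
shift [-2.587e+02  4.541e+02 -4.000e-01] yaw 14.5 turn(about tool z) None grasp at [590.9 195.6 133.9] j6 1.6 t 13.05
```

```bash
python3 -m handwheel '[[0,[-12,20,-10],0],[0,[-34,60,-20],0],[0,[-60,105,-20],0],[0,[-87,152,-20],0],[0,[-114,200,-20],0],[0,[-141,247,-20],0],[0,[-168,295,-20],0],[0,[-195,342,-20],0],[0,[-220,386,-20],0],[0,[-240,421,-20],0]]' 30
python3 -m handwheel '[[0,[-14,24,0],0],[0,[-19,33,0],0],[0,[-19,33,0],0],[0,[-19,33,0],0]]' 30
python3 - <<'E'
from h import *
c,p,d=cap('wrist','w3.png'); go((454.6,-309.5,75))
E
```

```text
clock: 14.3
ee_pos: [463.3, -274.3, 302.4]
orientation: [0.0, 0.992, 0.126, -0.0]
ft_force: [1.0, -0.6, -1.9]
width: 23.0
finger_force: 30.0
clock: 14.8
ee_pos: [455.1, -307.8, 302.1]
orientation: [-0.0, 0.992, 0.127, -0.0]
ft_force: [0.5, -0.3, -3.2]
width: 23.4
finger_force: 30.0
shift [-1.1  1.7 80.1] yaw 14.6 turn(about tool z) None grasp at [ 455.2 -307.6  155.1] j6 0.68 t 14.85
```

View pics/w3.png

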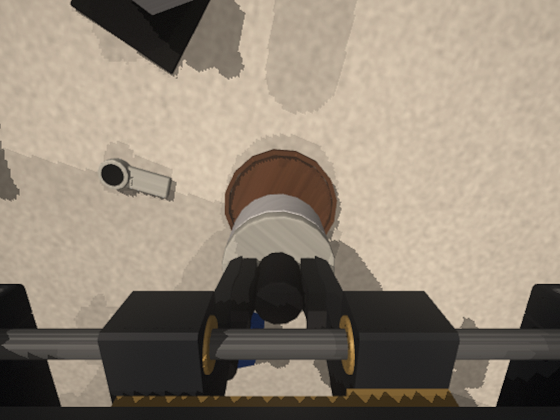

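The wrist view shows the round pot hanging upright over the round tray, centred on column 280. Lowering.

```bash
python3 -m handwheel '[[0,[-1,1.5,25],0],[0,[-1,1.5,50],0],[0,[-1,1.5,65],0],[0,[-1,1.5,71],0],[0,[-1,1.5,74],0],[0,[-1,1.5,76],0],[0,[-1,1.5,77],0],[0,[-1,1.5,77.5],0],[0,[-1,1.5,78],0],[0,[-1,1.5,78],0]]' 30
python3 -m handwheel '[[0,[0,0,0.5],0],[0,[0,0,1],0],[0,[0,0,1],0]]' 30
python3 -m handwheel '[[0,[0,0,0.5],0],[0,[0,0,0.5],0]]' 30
```

```text
clock: 16.1
ee_pos: [454.5, -310.4, 224.3]
orientation: [0.0, 0.992, 0.127, 0.0]
ft_force: [-0.5, -0.3, -2.9]
width: 23.0
finger_force: 30.0
clock: 16.48
ee_pos: [454.5, -310.3, 223.2]
orientation: [-0.0, 0.992, 0.127, -0.0]
ft_force: [0.1, -0.1, -2.3]
width: 23.1
finger_force: 30.0
clock: 16.73
ee_pos: [454.6, -310.3, 223.2]
orientation: [-0.0, 0.992, 0.127, 0.0]
ft_force: [-1.3, 1.3, 2.6]
width: 23.0
finger_force: 30.0
```

```bash
python3 -m handwheel '[[0.4,[0,0,0],0],[0.6,[0,0,0],0],[0.6,[0,0,-1],0],[0.6,[0,0,-15],0],[0.6,[0,0,-60],0],[0.6,[0,0,-115],0],[0.6,[0,0,-115],0]]' 30
python3 -m handwheel '[[0.6,[8,-30,0],0],[0.6,[20,-75,0],0],[0.6,[32,-120,0],0],[0.6,[45,-168,0],0],[0.6,[57,-215,0],0],[0.6,[69,-260,0],0],[0.6,[78,-292,0],0],[0.6,[83,-309,0],0],[0.6,[84,-314.5,0],0],[0.6,[84,-314.5,0],0]]' 30
python3 - <<'E'
from h import *
c,p,d=cap('wrist','w4.png'); v,u=np.nonzero(d>0); W=world(c,u,v,d[d>0])
k=knob(W,np.array([457,15.4]),83);print(k); go((k[0],k[1],75))
c,p,d=cap('top','t4.png')
E
```

```text
clock: 17.6
ee_pos: [456.4, -311.8, 344.7]
orientation: [0.004, 0.992, 0.127, 0.004]
ft_force: [0.2, 0.6, -0.1]
width: 53.3
finger_force: 0.0
clock: 18.85
ee_pos: [456.6, 15.1, 337.5]
orientation: [0.0, 0.992, 0.127, -0.0]
ft_force: [-0.9, -0.4, 0.0]
width: 52.5
finger_force: 0.0
[456.47164373  14.28704603 645.          83.58247067]
shift [ -0.3   0.4 115.6] yaw 14.5 turn(about tool z) None grasp at [456.7  14.8 190.6] j6 1.3 t 18.9
```

View pics/w4.png

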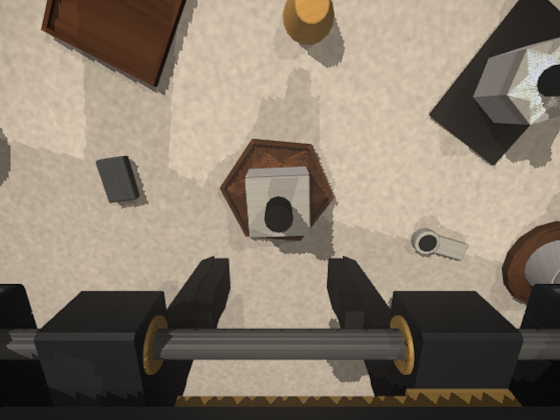

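View pics/t4.png

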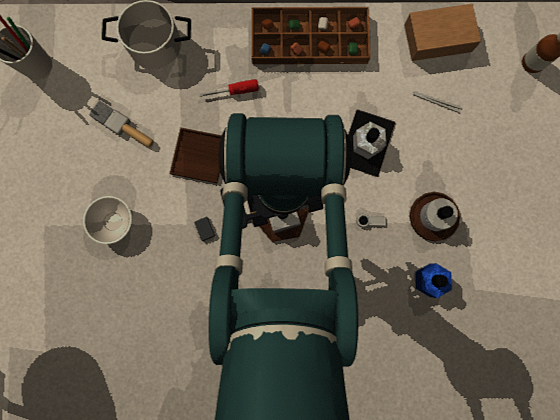

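The square pot's knob is at (278,213), square to the tool. The round pot sits in the round tray at (440,213) in the top view, and the square tray is empty at (200,155). I'll grip the square pot and measure the square tray.

```bash
python3 -m handwheel '[[0.6,[0,0,40],0],[0.6,[0,0,80],0],[0.6,[0,0,104],0],[0.6,[0,0,115],0],[0.6,[0,0,115],0],[0,[0,0,115],0],[0,[0,0,115],0],[0,[0,0,115],0],[0,[0,0,115],0],[0,[0,0,115],0]]' 30
python3 -m handwheel '[[0,[0,0,0],0],[0,[0,0,-5],0],[0,[0,0,-20],0],[0,[0,0,-45],0],[0,[0,0,-75],0],[0,[0,0,-80],0],[0,[0,0,-80],0],[0,[0,0,-80],0]]' 30
python3 - <<'E'
from h import *
for n in ('scene','top'):
    c,p,d=cap(n)
    L=spotter.cut_out(n,'tray_square')
    for r in L[:2]:
        m=r['region']&(d>0); v,u=np.nonzero(m); W=world(c,u,v,d[m]); W=W[(W[:,2]>3.5)&(W[:,2]<14)][:,:2].astype(np.float32)
        print(n,r['conf'],cv2.minAreaRect(W),W.mean(0))
go((592.3,196,155),-11.4)
E
```

```text
clock: 20.2
ee_pos: [457.2, 15.2, 223.4]
orientation: [0.0, 0.992, 0.127, 0.001]
ft_force: [-0.9, 0.2, 6.6]
width: 23.5
finger_force: 30.0
clock: 21.2
ee_pos: [456.0, 15.2, 301.3]
orientation: [-0.0, 0.992, 0.127, -0.001]
ft_force: [0.0, 0.5, -3.4]
width: 23.1
finger_force: 30.0
scene 0.61 ((591.440185546875, 196.24781799316406), (104.56107330322266, 106.5765151977539), 77.90301513671875) [592.8088  196.02567]
top 0.92 ((590.183837890625, 195.2156219482422), (104.38056945800781, 103.46894836425781), 78.60737609863281) [590.2746  195.63574]
shift [ 176.9 -140.9   -0.6] yaw 14.5 turn(about tool z) 25.9 grasp at [456.1  15.2 154.7] j6 1.3 t 21.4
```

```bash
python3 -m handwheel '[[0,[12,-10,0],0],[0,[35,-28,0],5],[0,[62,-50,0],10],[0,[90,-72,0],15],[0,[118,-95,0],20],[0,[145,-116,0],24],[0,[165,-132,0],26],[0,[174,-139,0],26],[0,[176,-141,0],26],[0,[176,-141,0],26]]' 30
python3 - <<'E'
from h import *
c,p,d=cap('wrist','w5.png'); go((591.2,195.8,76),-11.5)
E
```

```text
clock: 22.65
ee_pos: [591.4, 195.6, 302.4]
orientation: [0.0, 0.995, -0.1, -0.0]
ft_force: [-0.4, -0.1, -2.5]
width: 23.3
finger_force: 30.0
shift [-0.1 -0.5 79.5] yaw -11.5 turn(about tool z) 0.0 grasp at [591.2 195.3 155.5] j6 2.05 t 22.7
```

View pics/w5.png

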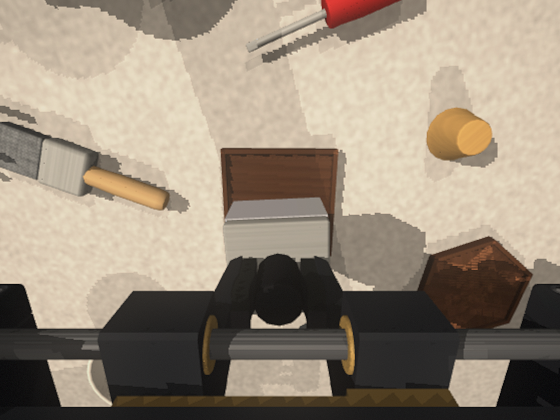

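The square pot hangs over the square tray, aligned with it to about 2° and centred near column 278. Lowering.

```bash
python3 -m handwheel '[[0,[0,0,25],0],[0,[0,0,50],0],[0,[0,0,65],0],[0,[0,0,71],0],[0,[0,0,74],0],[0,[0,0,76],0],[0,[0,0,77],0],[0,[0,0,77.5],0],[0,[0,0,78],0],[0,[0,0,78],0]]' 30
python3 -m handwheel '[[0,[0,0,0.5],0],[0,[0,0,1],0],[0,[0,0,1],0]]' 30
python3 -m handwheel '[[0,[0,0,0.5],0],[0,[0,0,0.5],0]]' 30
```

```text
clock: 23.95
ee_pos: [591.8, 195.9, 224.8]
orientation: [-0.0, 0.995, -0.1, 0.0]
ft_force: [-1.1, -0.8, -2.2]
width: 23.6
finger_force: 30.0
clock: 24.32
ee_pos: [591.7, 195.8, 223.6]
orientation: [0.0, 0.995, -0.1, -0.0]
ft_force: [0.1, -0.6, -3.4]
width: 23.3
finger_force: 30.0
clock: 24.58
ee_pos: [591.8, 195.9, 223.5]
orientation: [0.0, 0.995, -0.1, -0.0]
ft_force: [-1.5, -0.2, -0.3]
width: 23.0
finger_force: 30.0
```

```bash
python3 -m handwheel '[[0,[0,0,0.5],0],[0.4,[0,0,0.5],0],[0.6,[0,0,0.5],0],[0.6,[0,0,-1],0],[0.6,[0,0,-15],0],[0.6,[0,0,-60],0],[0.6,[0,0,-115],0],[0.6,[0,0,-115],0]]' 30
python3 -m handwheel '[[0.6,[8,30,0],0],[0.6,[22,80,0],0],[0.6,[37,135,0],0],[0.6,[52,190,0],0],[0.6,[67,245,0],0],[0.6,[79,290,0],0],[0.6,[89,325,0],0],[0.6,[95,347,0],0],[0.6,[97,354.5,0],0],[0.6,[97,354.5,0],0]]' 30
python3 - <<'E'
from h import *
c,p,d=cap('wrist','w6.png'); v,u=np.nonzero(d>0); W=world(c,u,v,d[d>0])
k=knob(W,np.array([616,-171]),81);print(k); go((k[0],k[1],73))
for n in('top','scene'):
    c,p,d=cap(n,n+'6.png')
    for r in spotter.cut_out(n,'tray_hex')[:1]:
        m=r['region']&(d>0); v,u=np.nonzero(m); W=world(c,u,v,d[m]); W=W[(W[:,2]>3.5)&(W[:,2]<14)][:,:2].astype(np.float32)
        print(n,r['conf'],cv2.minEnclosingCircle(W),cv2.minAreaRect(W),W.mean(0))
        H=cv2.approxPolyN(cv2.convexHull(W),6) if hasattr(cv2,'approxPolyN') else 0
        print(np.round(H).tolist(), len(W))
E
```

```text
clock: 25.58
ee_pos: [594.1, 196.5, 345.9]
orientation: [-0.002, 0.995, -0.1, 0.006]
ft_force: [0.1, 0.4, -0.1]
width: 52.9
finger_force: 0.0
clock: 26.82
ee_pos: [616.4, -170.5, 338.0]
orientation: [-0.0, 0.995, -0.1, -0.0]
ft_force: [0.0, -0.3, -0.4]
width: 52.7
finger_force: 0.0
[ 615.05107506 -171.99120585  629.           81.5456344 ]
shift [ -0.9   2.3 118. ] yaw -11.4 turn(about tool z) None grasp at [ 616.4 -169.9  191. ] j6 1.46 t 26.875
top 0.81 ((458.412109375, 17.86578941345215), 58.60419464111328) ((458.95660400390625, 16.848312377929688), (103.6517333984375, 114.625732421875), 9.40750503540039) [458.94003   15.819176]
[[[505.0, 59.0], [448.0, 75.0], [403.0, 38.0], [413.0, -21.0], [469.0, -42.0], [515.0, -4.0]]] 1587
scene 0.63 ((459.7176513671875, 19.046993255615234), 59.78277587890625) ((459.68011474609375, 17.56855010986328), (105.71195220947266, 116.42705535888672), 8.856107711791992) [460.99643   18.067982]
[[[507.0, 56.0], [450.0, 77.0], [402.0, 42.0], [412.0, -20.0], [471.0, -41.0], [516.0, -3.0]]] 1511
```

View pics/w6.png

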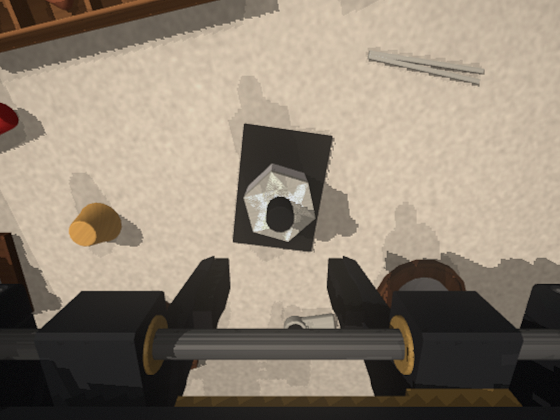

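View pics/top6.png

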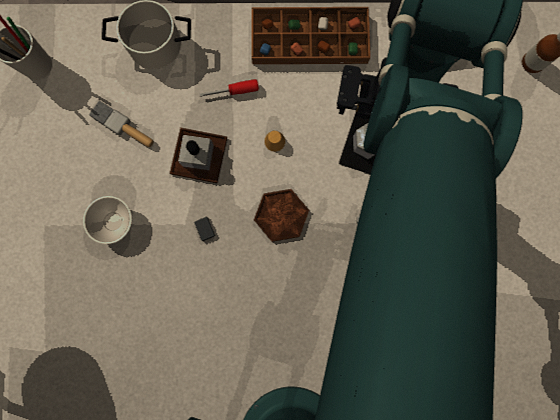

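The hex pot stands on the mat with its knob at (280,213) in the wrist view. In the top view the square pot is in the square tray at (195,153), and the hex tray is empty at (282,216). I'll grip the hex pot and compute its angle.

```bash
python3 - <<'E'
from h import *
c,p,d=cap('wrist'); v,u=np.nonzero(d>0); W=world(c,u,v,d[d>0])
m=(abs(W[:,2]-50)<4)&(np.hypot(W[:,0]-615.5,W[:,1]+171.5)<45); P=W[m][:,:2].astype(np.float32)
print(cv2.minAreaRect(P), np.round(cv2.approxPolyN(cv2.convexHull(P),6)).tolist())
E
python3 -m handwheel '[[0.6,[-0.5,1,40],0],[0.6,[-0.5,1,80],0],[0.6,[-0.5,1,106],0],[0.6,[-0.5,1,118],0],[0.6,[-0.5,1,118],0],[0,[-0.5,1,118],0],[0,[-0.5,1,118],0],[0,[-0.5,1,118],0],[0,[-0.5,1,118],0],[0,[-0.5,1,118],0]]' 30
python3 -m handwheel '[[0,[0,0,0],0],[0,[0,0,-5],0],[0,[0,0,-20],0],[0,[0,0,-45],0],[0,[0,0,-75],0],[0,[0,0,-80],0],[0,[0,0,-80],0],[0,[0,0,-80],0]]' 30
python3 -c "
from h import *
go((459.2,17.3,155))"
```

```text
((614.00537109375, -172.0623321533203), (60.29548645019531, 68.18659973144531), 31.64160919189453) [[[631.0, -141.0], [596.0, -142.0], [579.0, -172.0], [597.0, -202.0], [632.0, -201.0], [649.0, -171.0]]]
clock: 28.38
ee_pos: [616.2, -171.8, 221.1]
orientation: [0.0, 0.995, -0.1, 0.001]
ft_force: [-0.3, 2.1, 3.9]
width: 23.1
finger_force: 30.0
clock: 29.38
ee_pos: [615.0, -171.5, 298.5]
orientation: [-0.0, 0.995, -0.1, -0.001]
ft_force: [0.6, 0.6, -2.5]
width: 23.0
finger_force: 30.0
shift [-190.2 -154.1   -2.9] yaw -11.5 turn(about tool z) None grasp at [ 614.6 -171.4  151.5] j6 1.46 t 29.375
```

```bash
python3 -m handwheel '[[0,[-12,-10,0],0],[0,[-37,-30,0],4],[0,[-66,-54,0],8],[0,[-96,-78,0],12],[0,[-126,-102,0],16],[0,[-154,-125,0],20],[0,[-176,-143,0],22],[0,[-187,-152,0],22],[0,[-190,-154,0],22],[0,[-190,-154,0],22]]' 30
python3 - <<'E'
from h import *
c,p,d=cap('wrist','w7.png'); go((459.8,17.3,76))
E
```

```text
clock: 30.62
ee_pos: [460.4, 16.8, 300.3]
orientation: [0.0, 0.958, -0.288, 0.0]
ft_force: [-0.2, 0.9, -2.3]
width: 22.9
finger_force: 30.0
shift [-1.1 -0.1 77.4] yaw -33.5 turn(about tool z) None grasp at [460.7  16.5 153.4] j6 2.14 t 30.675
```

View pics/w7.png

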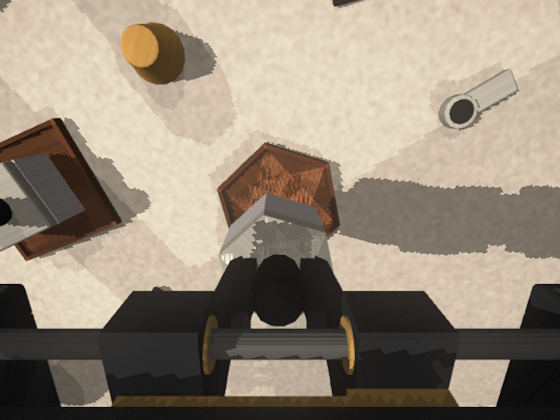

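The hex pot hangs over the hex tray with its outlines aligned at (278,190). Lowering.

```bash
python3 -m handwheel '[[0,[-0.5,0,25],0],[0,[-0.5,0,48],0],[0,[-0.5,0,62],0],[0,[-0.5,0,68],0],[0,[-0.5,0,71],0],[0,[-0.5,0,73],0],[0,[-0.5,0,74],0],[0,[-0.5,0,75],0],[0,[-0.5,0,75.5],0],[0,[-0.5,0,75.5],0]]' 30
python3 -m handwheel '[[0,[0,0,0.5],0],[0,[0,0,1],0],[0,[0,0,1],0]]' 30
python3 -m handwheel '[[0,[0,0,0.5],0],[0,[0,0,0.5],0]]' 30
```

```text
clock: 31.92
ee_pos: [459.7, 17.3, 224.7]
orientation: [-0.0, 0.958, -0.288, 0.0]
ft_force: [-0.4, 0.7, -2.6]
width: 23.1
finger_force: 30.0
clock: 32.3
ee_pos: [459.7, 17.2, 223.6]
orientation: [0.0, 0.958, -0.288, -0.0]
ft_force: [0.5, -0.6, -1.6]
width: 23.6
finger_force: 30.0
clock: 32.55
ee_pos: [459.7, 17.2, 223.2]
orientation: [-0.0, 0.958, -0.288, 0.0]
ft_force: [-0.7, -0.8, -2.4]
width: 23.0
finger_force: 30.0
```

```bash
python3 -m handwheel '[[0,[0,0,0.5],0],[0,[0,0,0.5],0]]' 30
python3 -m handwheel '[[0,[0,0,0.5],0],[0,[0,0,0.5],0]]' 30
```

```text
clock: 32.8
ee_pos: [459.8, 17.3, 223.1]
orientation: [-0.0, 0.958, -0.288, 0.0]
ft_force: [-1.0, 0.7, 2.2]
width: 23.5
finger_force: 30.0
clock: 33.05
ee_pos: [459.9, 17.4, 223.1]
orientation: [-0.0, 0.958, -0.288, -0.0]
ft_force: [-3.4, 0.8, 8.1]
width: 23.0
finger_force: 30.0
```

```bash
python3 -m handwheel '[[0.4,[0,0,-0.5],0],[0.6,[0,0,-0.5],0],[0.6,[0,0,-1],0],[0.6,[0,0,-15],0],[0.6,[0,0,-60],0],[0.6,[0,0,-120],0],[0.6,[0,0,-120],0]]' 30
python3 -m handwheel '[[0.6,[30,9,0],0],[0.6,[70,21,0],0],[0.6,[115,33,0],0],[0.6,[155,45,0],0],[0.6,[195,57,0],0],[0.6,[230,67,0],0],[0.6,[250,73,0],0],[0.6,[250,73,0],0]]' 30
python3 - <<'E'
from h import *
T={'round':(454.6,-309.5),'hex':(459.2,17.3),'square':(591.2,195.8)}
I={}
for n in('top','scene'):
    c,p,d=cap(n,n+'8.png'); v,u=np.nonzero(d>0); W=world(c,u,v,d[d>0])
    for k,g in T.items(): print(n,k,knob(W,np.array(g),83))
E
```

```text
clock: 33.92
ee_pos: [462.2, 17.2, 349.0]
orientation: [-0.002, 0.958, -0.288, 0.006]
ft_force: [0.1, -0.3, -1.0]
width: 52.7
finger_force: 0.0
clock: 34.92
ee_pos: [628.3, -182.5, 341.3]
orientation: [0.0, 0.957, -0.289, -0.001]
ft_force: [-0.2, 0.3, 0.3]
width: 52.6
finger_force: 0.0
top round None
top hex [458.73414707  18.34443689 112.          82.4953431 ]
top square [589.84378396 195.27905369 109.          82.59699526]
scene round None
scene hex [460.5094704   19.56389454 107.          82.31196058]
scene square [591.50359765 196.80557802 123.          82.09039709]
```

View pics/scene8.png

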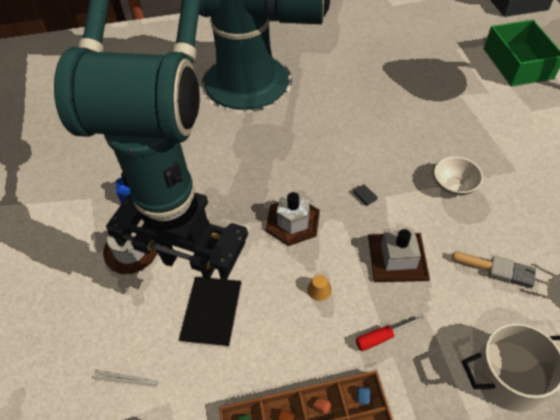

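View pics/top8.png

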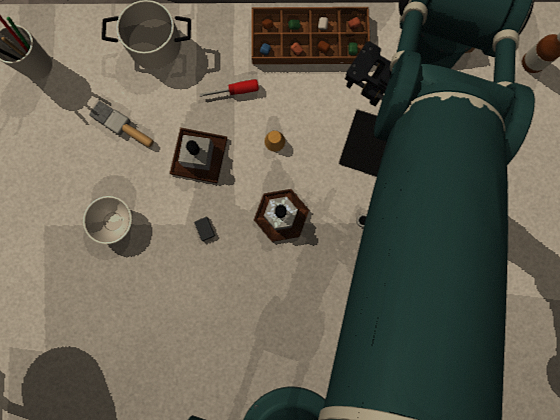

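The hex pot is in the middle of the hex tray (282,215) and the square pot is in the square tray (198,155). The round pot showed centred and upright in its tray earlier and hasn't been touched since. Bowl, cup and loupe are where they were. Handing in.

```bash
python3 -c "
from station import bot
print(bot.job_done())"
```

```text
the job is handed in; nothing more can be done
None
```

All three pots are on the trays of their own outline and the job is handed in; the arm hid the round pot in the last pictures, so its place rests on an earlier picture and the position where it was set down.

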